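Scrape a jammed slider out of a T-slot rail

ROBOT

A 6-joint arm with a two-finger parallel gripper is mounted at the origin on the work surface. World frame = base frame: x ahead of the robot, y to its left, z up, the work surface at z = 0. Lengths are in m, angles in rad, forces in N, time in s.
With the tool pointing down it reaches from about 0.4 to 0.825 m from the base axis. Payload 7 kg.
Tool frame: the origin (TCP) lies on the centre line of the jaws, within the pads' length; the fingertips stand 22 mm ahead of it and the grasp point (between the pads) lies 3 mm ahead of it; z points along the fingers, y is the line along which they close (so a half turn about z gives the same grasp; the last joint's range is limited). The gripper opens to 88 mm and grips with 3 to 60 N. Pads are 19 mm wide; open, the fingers measure 130 mm over their backs; the gripper's body (78 mm by 193 mm) begins 47 mm behind the grasp point.
Start: joints at [-0.945, 0.359, 0.012, 0, -1.224, -0.288], TCP at [0.224, -0.637, 0.249] pointing down, gripper open.
Joint ranges: [-3.07, 3.07], [-1.43, 2.12], [-1.02, 1.25], [-3.03, 1.67], [-3.05, -0], [-3.03, 3.03]. Speed limits (rad/s): [2.39, 2.39, 3.01, 3.14, 3.14, 3.14].

INTERFACE

Orientations are given as [roll, pitch, yaw] about the fixed x, y, z axes, in that order (R = Rz(yaw) Ry(pitch) Rx(roll)).
In Python, from station import arm gives the robot as it stands.
- The arm moves only by the tool arm_command, never from a script. Its argument "series" is one flat list of numbers, 7 for each row, row after row: the turn, a rotation vector about the tool's x, y, z each as a share of 90 degrees, from -1 to 1, then the shift along the tool's x, y, z each as a share of 0.1 m, from -1 to 1, then the opening, from 0 (shut) to 1 (fully open). A call has 1 to 8 rows; each row is the pose to reach, as a shift and turn from the pose commanded when the call began, along the tool's axes at that moment; what a row does not reach only later rows make up. A row lasts 1/8 s, in which the tool goes at most 62.5 mm and 10.7 degrees, less where a joint would pass 70% of its speed; a pose out of reach is approached as far as the arm can. A call with a number of a shift or a turn outside -1 to 1 is refused whole. A call with a gripper value outside its range is refused whole. The fingers move at their own pace and stop on an object; "force" is the grip in N (left out, the last holds). Time passes only in rows, so rows that repeat a pose let the fingers close. It gives the time, the measured TCP pose, the force, the opening and the grip force at its end, in the units of the state.
- arm.get_state(): the state, without advancing time (a new reading comes with each control period).
- arm.grab_frame(name): name is "scene" or "top"; returns the picture (384x512x3 uint8, blue, green, red); there is no depth.
- arm.camera_model(name): a dict with "fovy" (degrees; the focal length in pixels is half the picture's height over the tangent of half this angle, whatever the lens; pixels are square), "cx", "cy" (the principal point, pixels), "pose" (4x4, takes a point from camera to world coordinates). Camera axes: x right, y down, z forward; pixel columns grow to the right and rows downward; lengths in m; the calibration is good to about 2 mm. A picture is of the moment at which its call begins. camera_model takes no time and is no camera call.
- arm.job_done(): hands the job in; it is judged then, once.
The state is a dict: "t": time; "q": joint angles; "qd": joint speeds; "joint_efforts": joint torques, N m; "eef_pos": TCP position; "ee_rot": TCP orientation; "force": force on the tool from outside, world axes, zero at the start; "moment": the same for the moment, N m; "width": finger opening in m; "gripper_force": force on a finger pad.
Only numpy, scipy, OpenCV 4.12 (cv2) and the standard library are available. Lean on these libraries where they do the work, as an engineer would, in place of code of your own. Each camera call takes 0.05 s, during which the arm holds its last target. There are 200 camera calls.

TASK

A flat steel slider is lodged in the slot of the aluminium rail. Take the black scraper, set its nose down on the slot's floor at the closed end, behind the slider, and run it slowly and steadily along the slot, pressing lightly on the floor the whole way, so that it pushes the slider out of the open mouth and into the blue crate below. Then lay the scraper back down on the bench (do not drop it), keep your fingers off the slider, and leave the crate and the other things where they are.

Things in the scene. Friction and masses are not known exactly. Their poses are not given: they have to be found in the camera images.
- rail: aluminium T-slot rail, 285 x 44 mm, fixed on an upturned blue crate (100 high, 130 wide, x -135 to +65). Origin on the bench under the rail's middle; x along the slot, closed end cap at x = -140, open mouth at +140. Channel floor z = 105 mm, 30 wide inside; lips (z 118 to 122) leave a slot 18 wide, centred on y = 0, up to x = +85; beyond it the channel is open above
- slot_start (a point): point on the slot's floor, on its centre line, 30 mm from the closed end cap (cap 13 mm high above the floor, so a scraper held too flat rides on it): where the scraper's nose begins. Axes as rail
- slot_mouth (a point): point on the channel floor at the edge of the open mouth, over the crate. The rail is damaged if the scraper is pressed on it with more than 30 N or run in the slot faster than 120 mm/s
- slider: flat dark steel slider, 70 x 26 x 10 mm (x, y, z), lying loose on the channel floor under the lips, x along the slot; too wide to come up through the slot. Origin: centre of its underside
- scraper: black hard silicone scraper, 160 mm long, lying flat on the bench. Origin: middle of the underside where handle meets tongue; x points towards the nose. Handle x = -100 to 0, 26 wide (y), 22 high (z); tongue x = 0 to 60, a round bar of 10 mm diameter (18 wide up to x = 19) with its axis 11 mm above the origin
- scraper_tip (a point): centre of the scraper's round nose (radius 5 mm), 55 mm ahead of the scraper's origin; 5 mm above the floor it touches. Axes as scraper
- scraper_grip (a point): point in the middle of the handle's front part, 12 mm behind the scraper's origin, 11 mm up: a good place to grip across the 26 mm width
- crate: open translucent blue crate standing loose on the bench under the rail's mouth, 170 x 140 x 70 mm high, walls and floor 4 mm. Origin: centre of its underside
- socket: bystander: silver aluminium wheel nut socket standing up, 38 diameter, 80 high; origin centre of underside
- brush: bystander: green bristle brush, 160 x 45 x 42 high; origin centre of underside
- canister: bystander: closed round white canister, 80 diameter, 100 high; origin centre of underside
Things that resemble listed ones, but are neither listed nor needed, are in the scene too. What is meant by the scraper is not orange or yellow, and is the larger of those in its own colour.

How it is judged:
On the way, in this order (a step that is already met when the one before it is completed fails the run):
1. the scraper's nose rests on the slot's floor (at least 0.5 N) near the closed end, within 45 mm of the end cap (x of scraper_tip in the frame of rail between -0.14 and -0.095 m and y of scraper_tip in the frame of rail between -0.008 and 0.008 m and z of scraper_tip in the frame of rail below 0.114 m and contact force between scraper and rail above 0.5 N), for 0.2 s.
2. the nose, still pressing on the floor of the slot (at least 0.5 N), passes 75 mm from the end cap (within 16 mm) (x of scraper_tip in the frame of rail between -0.081 and -0.049 m and y of scraper_tip in the frame of rail between -0.008 and 0.008 m and z of scraper_tip in the frame of rail below 0.114 m and contact force between scraper and rail above 0.5 N), for 0.2 s.
3. the nose, still pressing on the floor of the slot (at least 0.5 N), passes the rail's middle (within 16 mm) (x of scraper_tip in the frame of rail between -0.016 and 0.016 m and y of scraper_tip in the frame of rail between -0.008 and 0.008 m and z of scraper_tip in the frame of rail below 0.114 m and contact force between scraper and rail above 0.5 N), for 0.2 s.
4. the nose, still pressing on the floor of the slot (at least 0.5 N), passes 75 mm before the mouth (within 16 mm) (x of scraper_tip in the frame of rail between 0.049 and 0.081 m and y of scraper_tip in the frame of rail between -0.008 and 0.008 m and z of scraper_tip in the frame of rail below 0.114 m and contact force between scraper and rail above 0.5 N), for 0.2 s.
At the end, for the whole second after the job is handed in: The slider lies at rest inside the crate (its origin within the crate's walls and below its rim, crate upright), and the scraper lies flat at rest on the bench (origin below 30 mm, long axis level within 0.22 rad), outside the crate (x of slider in the frame of crate between -0.085 and 0.085 m and y of slider in the frame of crate between -0.07 and 0.07 m and height (world z) of slider below 0.07 m and linear speed of each of slider, scraper below 0.02 m/s and angle between crate's own z axis and vertical below 0.1 rad and height (world z) of scraper below 0.03 m and angle between scraper's own x axis and vertical between 1.35 and 1.79 rad and horizontal distance between scraper and crate above 0.09 m); the robot touches nothing.
It fails at once if the scraper is pressed on the rail with more than 30 N (contact force between scraper and rail above 30 N).
It fails at once if the nose is run faster than 120 mm/s inside the slot (x of scraper_tip in the frame of rail between -0.14 and 0.14 m and y of scraper_tip in the frame of rail between -0.012 and 0.012 m and z of scraper_tip in the frame of rail between 0.1 and 0.118 m and linear speed of scraper above 0.12 m/s).
It fails at once if the fingers touch the slider (contact force between the fingers and slider above 0.5 N).
It fails at once if the scraper is dropped (faster than 0.8 m/s within 50 mm of the bench) (height (world z) of scraper below 0.05 m and linear speed of scraper above 0.8 m/s).
It fails at once if the crate is shifted by more than 40 mm, or the socket, brush or canister by more than 30 mm (distance of crate from where it was at the start of the episode above 0.04 m or distance of any of socket, brush, canister from where it was at the start of the episode above 0.03 m).
It also fails if it takes over 72 s, if anything falls off the work surface, if the arm or the gripper's body presses on something with over 40 N, if the wrist force passes 120 N, or if a joint passes its speed limit or range.

## Working session

There is one attempt and no reset: what is moved stays moved. The work goes in short steps, Python scripts to look and compute and a tool call to move; the robot and the scene stay as the last step left them, time stands still between calls to the robot, and variables do not carry over. Pictures are saved under pics/ and viewed, at most 10 in all, crops included, and the job is handed in when it is done.

Besides the shell and the picture viewer there is one more tool, called by a JSON object that holds its "op" and its "data". arm_command: Moves the arm, as the interface text tells. Its arguments: {"type":"object","properties":{"series":{"type":"array"},"force":{"type":"number"}},"required":["series"]}

```bash
ls; mkdir -p pics; python3 - <<'E'
from station import arm
import cv2,numpy as np
for n in("scene","top"):
    cv2.imwrite(f"pics/{n}0.png",arm.grab_frame(n))
    m=arm.camera_model(n);print(n,m["fovy"],m["cx"],m["cy"],np.round(m["pose"],4).tolist(),[k for k in m])
print(arm.get_state())
E
```

```text
pics
scene 47.73492202600044 251.08203205693053 188.44261516358327 [[-0.5407, 0.4692, -0.6983, 1.5767], [0.841, 0.2813, -0.4622, 0.6795], [-0.0205, -0.8371, -0.5466, 0.8873], [0.0, 0.0, 0.0, 1.0]] ['fovy', 'cx', 'cy', 'pose']
top 42.98012289583563 256.687564622823 189.31657191937936 [[0.0105, -0.981, 0.1936, 0.2971], [-0.9994, -0.0167, -0.0307, 0.0003], [0.0333, -0.1931, -0.9806, 1.3581], [0.0, 0.0, 0.0, 1.0]] ['fovy', 'cx', 'cy', 'pose']
{'t': 0.1, 'q': array([-9.44901730e-01,  3.59276860e-01,  1.11608171e-02, -3.10725546e-04,
       -1.22413897e+00, -2.88060932e-01]), 'qd': array([ 0.00107426, -0.00239544,  0.00092026,  0.00120915, -0.00022637,
       -0.00080509]), 'joint_efforts': array([-7.41786589e-04, -5.84165204e+01,  2.93756765e+01,  7.01547503e+00,
        1.02068853e-02, -7.44556382e-05]), 'eef_pos': array([ 0.22353637, -0.63647026,  0.24774532]), 'ee_rot': array([ 3.14011108e+00, -1.34354286e-04, -2.80386467e+00]), 'force': array([-0.08916709, -0.20804782,  0.35909077]), 'moment': array([-0.05681885,  0.02430283, -0.00485515]), 'gripper_force': 0.0, 'width': 0.087668750392327}
```

View pics/top0.png

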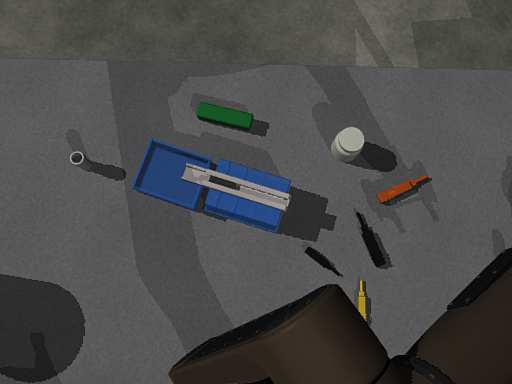

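View pics/scene0.png

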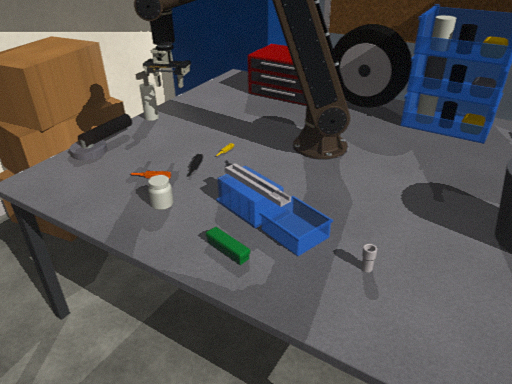

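The top view shows the possible scrapers at orange (400,190), yellow (362,300), small black (322,260) and larger black (371,240). By the description I choose the larger black one, with its thin nose at about (358,212). The rail runs from (290,200) at the closed end to (185,172) at the mouth, over the crate at (172,175). Next is a close crop and measurements.

```bash
cat > h.py <<'E'
from station import arm
import cv2,numpy as np
from scipy.spatial.transform import Rotation as R
def ray(n,px):
    m=arm.camera_model(n);f=192/np.tan(np.radians(m["fovy"]/2));P=np.array(m["pose"])
    d=np.array([(px[0]-m["cx"])/f,(px[1]-m["cy"])/f,1]);return P[:3,3],P[:3,:3]@d
def onz(n,px,z):
    o,d=ray(n,px);return o+d*(z-o[2])/d[2]
def proj(n,p):
    m=arm.camera_model(n);f=192/np.tan(np.radians(m["fovy"]/2));P=np.array(m["pose"])
    c=P[:3,:3].T@(np.array(p)-P[:3,3]);return np.array([m["cx"]+f*c[0]/c[2],m["cy"]+f*c[1]/c[2]])
E
python3 - <<'E'
from h import *
im=cv2.imread("pics/top0.png")
a=cv2.resize(im[195:280,295:395],None,fx=5,fy=5,interpolation=cv2.INTER_CUBIC)
a=np.clip(a.astype(float)*2.0,0,255).astype(np.uint8)
b=cv2.resize(im[130:240,125:305],None,fx=4.4,fy=4.4,interpolation=cv2.INTER_CUBIC)
cv2.imwrite("pics/crop_scr.png",a);cv2.imwrite("pics/crop_rail.png",b)
for n,p,z in [("nose",(358,212),.011),("back",(381,264),.011),("railclosed",(289,200),.122),("mouth",(185,172),.11)]:
    print(n,np.round(onz("top",p,z),3))
E
```

```text
nose [ 0.503 -0.327  0.011]
back [ 0.359 -0.387  0.011]
railclosed [ 0.514 -0.122  0.122]
mouth [0.586 0.149 0.11 ]
```

View pics/crop_scr.png

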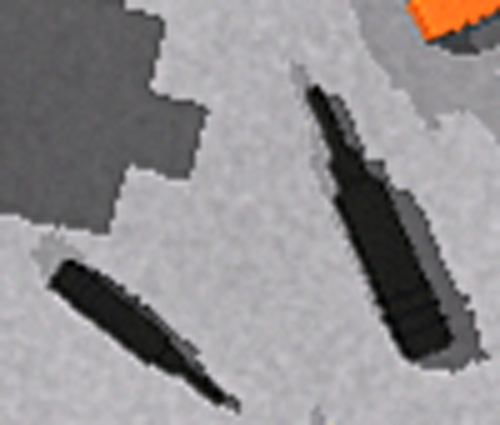

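View pics/crop_rail.png

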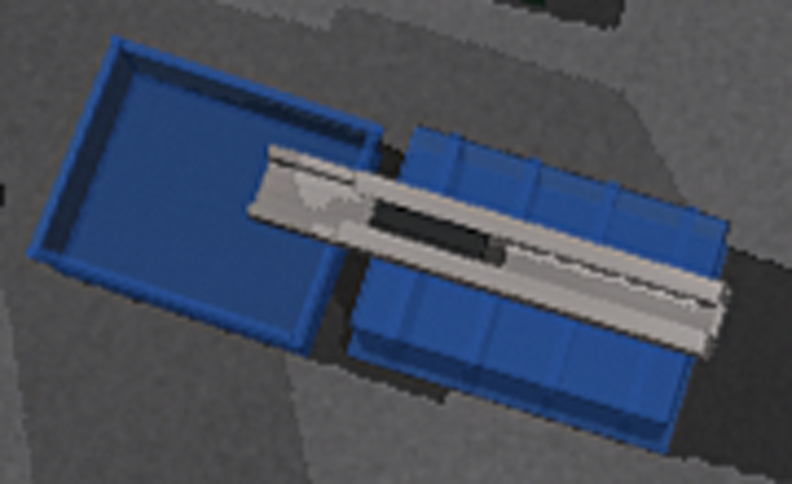

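The crop confirms the larger black scraper, with its nose at (357.6,212.6) and handle end at (380.6,265.4). The dark slider is visible in the slot at about full-image (225,182). Now precise fits, with masks projected onto known planes.

```bash
cat >> h.py <<'E'
def rect(n,mask,z):
    c=max(cv2.findContours(mask.astype(np.uint8),cv2.RETR_EXTERNAL,cv2.CHAIN_APPROX_NONE)[0],key=cv2.contourArea)
    w=np.array([onz(n,p,z)[:2] for p in c[:,0]])
    ctr,(a,b),th=cv2.minAreaRect((w*1000).astype(np.float32))
    bx=cv2.boxPoints((ctr,(a,b),th));e=bx[1]-bx[0] if np.hypot(*(bx[1]-bx[0]))>np.hypot(*(bx[2]-bx[1])) else bx[2]-bx[1]
    return np.round(ctr,1),np.round((a,b),1),round(float(np.arctan2(e[1],e[0])),4),w
E
python3 - <<'E'
from h import *
im=cv2.imread("pics/top0.png").astype(int);hsv=cv2.cvtColor(im.astype(np.uint8),cv2.COLOR_BGR2HSV)
yy,xx=np.mgrid[:384,:512]
def box(x0,x1,y0,y1):return (xx>=x0)&(xx<=x1)&(yy>=y0)&(yy<=y1)
m=(im.max(2)<26)&box(350,392,205,272)
c,s,th,w=rect("top",m,.011);print("scraper",c,s,th)
u=np.array([np.cos(th),np.sin(th)]);u*=np.sign(u[0]);t=(w@u);print("ends",t.min(),t.max())
# width by station
v=np.array([-u[1],u[0]])
ys,xs=np.nonzero(m);P=np.array([onz("top",p,.014)[:2] for p in zip(xs,ys)]);tt=P@u;vv=P@v
for a in np.arange(tt.min(),tt.max(),.01):
    k=(tt>=a)&(tt<a+.01);print(round(a,3),np.round([vv[k].min(),vv[k].max(),vv[k].mean()],4),end=" ")
print()
m=(im.min(2)>85)&(hsv[...,1]<80)&box(175,300,155,215)
c,s,th,w=rect("top",m,.122);print("rail",c,s,th)
m=(hsv[...,0]>100)&(hsv[...,0]<125)&(hsv[...,1]>140)&(im[...,0]>60)&box(125,213,135,215)
for z in(.07,):
    c,s,th,w=rect("top",m,z);print("crate",c,s,th)
for n,bx,z in (("socket",(66,92,145,172),.08),):
    pass
E
```

```text
scraper [ 428.8 -354.9] [157.9  31. ] 0.3975
ends 0.1790684019935603 0.3369237834511919
0.179 [-0.5075 -0.4795 -0.4939] 0.189 [-0.507  -0.4778 -0.4925] 0.199 [-0.5079 -0.4775 -0.4929] 0.209 [-0.5074 -0.4769 -0.4922] 0.219 [-0.5071 -0.479  -0.493 ] 0.229 [-0.5078 -0.4787 -0.4935] 0.239 [-0.5075 -0.4793 -0.4935] 0.249 [-0.507  -0.479  -0.4928] 0.259 [-0.5079 -0.4796 -0.4938] 0.269 [-0.5074 -0.4793 -0.4936] 0.279 [-0.5019 -0.4851 -0.4933] 0.289 [-0.5014 -0.4848 -0.4933] 0.299 [-0.4982 -0.4892 -0.4937] 0.309 [-0.498  -0.4901 -0.494 ] 0.319 [-0.4977 -0.4898 -0.4938] 0.329 [-0.496  -0.4896 -0.4931] 
rail [548.5  16. ] [284.1  45.1] 1.2842
crate [590.4 188.7] [183.  150.3] 1.2589
```

```bash
cat >> h.py <<'E'
D=np.diag([-1.,1,-1])
def ori(yaw,pitch): return R.from_matrix((R.from_euler('z',yaw)*R.from_euler('y',pitch)).as_matrix()@D)
def rel(p,Rt,s=None):
    s=s or arm.get_state();R0=R.from_euler('xyz',s["ee_rot"])
    print("t",round(s["t"],2),"pos",np.round(s["eef_pos"],4),"F",np.round(s["force"],2),"w",round(s["width"],4),"q",np.round(s["q"],2))
    rv=(R0.inv()*Rt).as_rotvec()/(np.pi/2);sh=R0.inv().apply(np.array(p)-s["eef_pos"])/.1
    print("turn",np.round(rv,3),"shift",np.round(sh,3))
TH=.3975;u=np.array([np.cos(TH),np.sin(TH),0]);v=np.array([-u[1],u[0],0]);SO=u*.2775-v*.4932   # scraper origin
B=np.radians(20);GR=ori(TH,-B);tz=GR.apply([0,0,1]);GP=SO-u*.016+[0,0,.011]-tz*.016
E
python3 - <<'E'
from h import *
print(SO,GP,tz);rel(GP+[0,0,.1],GR)
# refine rail: outer long edges & slot at z=.122
im=cv2.imread("pics/top0.png").astype(int)
g=im.min(2)
for yaw in [1.2842]:
    r=np.array([np.cos(yaw),np.sin(yaw),0]);l=np.array([-r[1],r[0],0]);C=np.array([.5485,.016,.122])
    for X in np.arange(-.13,.081,.02):
        y=np.arange(-.03,.0301,.001)
        pts=np.array([proj("top",C+r*X+l*t) for t in y]).astype(np.float32)
        val=cv2.remap(im.min(2).astype(np.float32),pts[:,:1].copy(),pts[:,1:].copy(),cv2.INTER_LINEAR)[:,0]
        d=np.diff(val);print(round(X,2),"rise",y[np.argmax(d[:25])]+.0005,"fall",y[35+np.argmin(d[35:])]+.0005, val[::3].astype(int))
E
```

```text
[ 0.44678865 -0.34732175  0.        ] [ 0.42699048 -0.35563399  0.02603508] [ 0.3153534   0.13240095 -0.93969262]
t 0.1 pos [ 0.2235 -0.6365  0.2477] F [-0.09 -0.21  0.36] w 0.0877 q [-0.94  0.36  0.01 -0.   -1.22 -0.29]
turn [-0.006 -0.222 -0.038] shift [-2.85   1.974  1.22 ]
-0.13 rise -0.02149999999999999 fall 0.022500000000000048 [ 29  24  39 110 154 152 147  88  65 122 128 125 122 134 155 154 151 127
  67  26  26]
-0.11 rise -0.005499999999999977 fall 0.021500000000000047 [ 36  33  52 148 151 150 147 113 113 139 126 127 123 137 153 152 150 117
  57  40  36]
-0.09 rise -0.022499999999999992 fall 0.022500000000000048 [ 36  32  49 124 147 147 146 104  98 147 127 127 124 138 147 148 148 135
  49  35  36]
-0.07 rise -0.02149999999999999 fall 0.022500000000000048 [ 37  33  54 118 144 146 145 101  92 144 124 125 123 132 144 146 146 119
  57  34  38]
-0.05 rise -0.022499999999999992 fall 0.021500000000000047 [ 36  34  46 118 143 144 140 108 131 136 120 121 119 131 143 143 144 120
  61  38  37]
-0.03 rise -0.022499999999999992 fall 0.021500000000000047 [ 37  31  50 133 141 142 141 110 103 146 126 119 120 132 143 141 145 123
  57  40  37]
-0.01 rise -0.02149999999999999 fall 0.022500000000000048 [ 37  33  50 120 140 141 139  84  90 119  71  51  77 120 145 141 142 113
  47  34  39]
0.01 rise -0.023499999999999993 fall 0.021500000000000047 [ 36  34  61 126 140 142 141  70  37  40  41  39  39  99 149 143 142 105
  55  37  38]
0.03 rise -0.022499999999999992 fall 0.021500000000000047 [ 32  28  51 134 141 141 141  81  35  40  41  38  34 107 148 140 142 114
  50  34  32]
0.05 rise -0.022499999999999992 fall 0.021500000000000047 [ 36  32  52 134 141 142 142  96  31  40  41  33  40 104 146 143 145 119
  45  34  37]
0.07 rise -0.022499999999999992 fall 0.022500000000000048 [ 30  27  51 131 148 146 138  54  45  40  53  44  41 113 149 145 143 118
  55  30  30]
```

{"op": "arm_command", "data": {"series": [0,0,0,-0.95,0.66,0,1,0,0,0,-0.95,0.66,0,1,0,0,0,-0.95,0.66,0,1]}}

```text
t: 0.48
eef_pos: [0.2932, -0.5407, 0.2488]
ee_rot: [3.141, 0.001, -2.8]
force: [0.4, -1.0, 0.2]
width: 0.0877
gripper_force: 0.0
```

{"op": "arm_command", "data": {"series": [0,0,0,-0.95,0.66,0.3,1,0,0,0,-0.95,0.66,0.3,1,0,0,0,-0.95,0.66,0.3,1]}}

```text
t: 0.85
eef_pos: [0.3602, -0.4469, 0.2174]
ee_rot: [3.14, -0.001, -2.8]
force: [-0.2, -1.2, 0.3]
width: 0.0873
gripper_force: 0.0
```

{"op": "arm_command", "data": {"series": [-0.006,-0.222,-0.038,-0.95,0.66,0.5,1,-0.006,-0.222,-0.038,-0.95,0.66,0.5,1,-0.006,-0.222,-0.038,-0.95,0.66,0.5,1,-0.006,-0.222,-0.038,-0.95,0.66,0.5,1]}}

```text
t: 1.35
eef_pos: [0.4266, -0.3572, 0.1691]
ee_rot: [-3.139, 0.347, -2.743]
force: [0.3, -0.8, 0.1]
width: 0.0877
gripper_force: 0.0
```

```bash
python3 -c "
from h import *
rel(GP+[0,0,.05],GR);rel(GP,GR)
cv2.imwrite('pics/a1.png',arm.grab_frame('top'))"
```

```text
t 1.35 pos [ 0.4266 -0.3572  0.1691] F [ 0.28 -0.77  0.12] w 0.0877 q [-0.55  0.18 -0.33 -0.36 -0.88 -0.41]
turn [-0.001 -0.001  0.   ] shift [0.307 0.015 0.878]
t 1.35 pos [ 0.4266 -0.3572  0.1691] F [ 0.28 -0.77  0.12] w 0.0877 q [-0.55  0.18 -0.33 -0.36 -0.88 -0.41]
turn [-0.001 -0.001  0.   ] shift [0.477 0.016 1.348]
```

{"op": "arm_command", "data": {"series": [0,0,0,0.307,0.015,0.878,0.7,0,0,0,0.307,0.015,0.878,0.7,0,0,0,0.37,0.015,1,0.7,0,0,0,0.37,0.015,1,0.7]}}

```text
t: 1.9
eef_pos: [0.4257, -0.3552, 0.0617]
ee_rot: [-3.141, 0.348, -2.744]
force: [0.8, -0.6, 0.3]
width: 0.0619
gripper_force: 0.0
```

```bash
python3 -c "
from h import *
rel(GP,GR)
f=arm.grab_frame('top')[170:320,290:440]
cv2.imwrite('pics/a2.png',np.clip(cv2.resize(f,None,fx=4,fy=4,interpolation=cv2.INTER_CUBIC)*1.8,0,255))"
```

```text
t 1.9 pos [ 0.4257 -0.3552  0.0617] F [ 0.8  -0.55  0.28] w 0.0619 q [-0.56  0.32 -0.41 -0.46 -0.69 -0.28]
turn [-0.    -0.001  0.   ] shift [ 0.112 -0.009  0.339][ WARN:0@0.575] global loadsave.cpp:1063 imwrite_ Unsupported depth image for selected encoder is fallbacked to CV_8U.
```

View pics/a2.png

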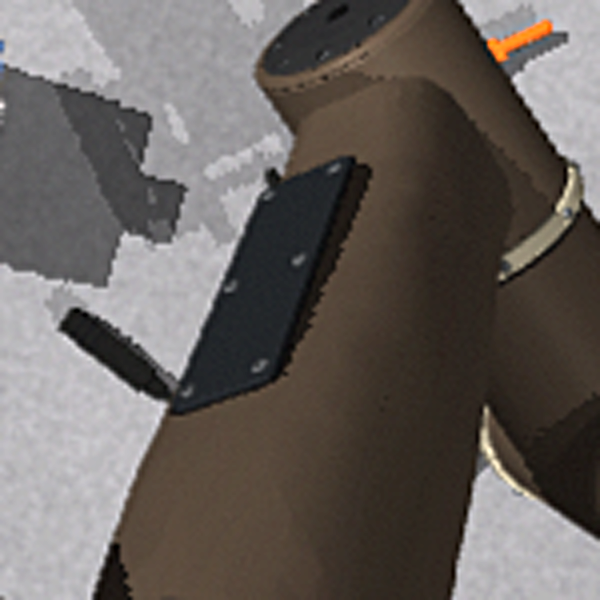

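The forearm hides the grasp from above; only the nose tip shows, at crop (272,180), where it was expected. I go down and close.

{"op": "arm_command", "data": {"series": [0,0,0,0.112,-0.009,0.339,0.7,0,0,0,0.112,-0.009,0.339,0.7,0,0,0,0.112,-0.009,0.339,0.2,0,0,0,0.112,-0.009,0.339,0.1,0,0,0,0.112,-0.009,0.339,0,0,0,0,0.112,-0.009,0.339,0,0,0,0,0.112,-0.009,0.339,0,0,0,0,0.112,-0.009,0.339,0], "force": 50}}

```text
t: 2.95
eef_pos: [0.4274, -0.3551, 0.0267]
ee_rot: [-3.14, 0.349, -2.743]
force: [-1.8, 2.6, 6.3]
width: 0.0256
gripper_force: 50.0
```

{"op": "arm_command", "data": {"series": [0,0,0,-0.15,0,-0.4,0,0,0,0,-0.34,0,-0.94,0,0,0,0,-0.34,0,-0.94,0,0,0,0,-0.34,0,-0.94,0]}}

```text
t: 3.45
eef_pos: [0.4267, -0.3545, 0.1259]
ee_rot: [-3.141, 0.349, -2.744]
force: [-0.9, -0.2, -1.8]
width: 0.0252
gripper_force: 50.0
```

```bash
cat >> h.py <<'E'
GT=np.array([.4272,-.3551,.0265]);GRm=R.from_euler('xyz',[-3.1405,.3488,-2.7432])
RSc=R.from_euler('z',TH);St=GRm.inv()*RSc   # scraper in tool
TIP=GRm.inv().apply(SO+u*.055+[0,0,.011]-GT)   # tip in tool frame
RY=1.2842;RC=np.array([.5485,.016,0]);RR=R.from_euler('z',RY)
def tool_for(x,z,a,y=0,TIP=TIP):
    Rs=RR*R.from_euler('y',np.radians(a));Rt=Rs*St.inv()
    return RC+RR.apply([x,y,z])-Rt.apply(TIP),Rt
def tip_now(s=None,TIP=TIP):
    s=s or arm.get_state();Rt=R.from_euler('xyz',s["ee_rot"]);p=s["eef_pos"]+Rt.apply(TIP)
    return RR.inv().apply(p-RC),np.degrees(np.arcsin(-(Rt*St).as_matrix()[2,0]))
E
python3 -c "
from h import *
print(TIP,tip_now())
for z in (.2,.11):
    p,Rt=tool_for(-.11,z,48);print(p,Rt.apply([0,0,1]));rel(p,Rt)"
```

```text
[-0.0661938  -0.00043484  0.0405663 ] (array([-0.34206907, -0.04714826,  0.11047079]), np.float64(-0.018581759882665798))
[ 0.5058764  -0.12717427  0.26690435] [-0.13202513 -0.45076955 -0.88282285]
t 3.45 pos [ 0.4267 -0.3545  0.1259] F [-0.88 -0.2  -1.85] w 0.0252 q [-0.55  0.23 -0.37 -0.4  -0.8  -0.37]
turn [ 0.04   0.497 -0.58 ] shift [-1.996  1.788 -0.775]
[ 0.5058764  -0.12717427  0.17690435] [-0.13202513 -0.45076955 -0.88282285]
t 3.45 pos [ 0.4267 -0.3545  0.1259] F [-0.88 -0.2  -1.85] w 0.0252 q [-0.55  0.23 -0.37 -0.4  -0.8  -0.37]
turn [ 0.04   0.497 -0.58 ] shift [-1.688  1.789  0.071]
```

{"op": "arm_command", "data": {"series": [0,0,0,-0.3,0,-0.8,0,0,0,0,-0.5,0.3,-0.9,0,0,0,0,-0.7,0.6,-0.9,0,0,0,0,-0.9,0.8,-0.9,0,0,0,0,-0.9,0.8,-0.9,0]}}

```text
t: 4.08
eef_pos: [0.4455, -0.2585, 0.2404]
ee_rot: [3.141, 0.348, -2.742]
force: [-0.1, 0.5, -1.7]
width: 0.0257
gripper_force: 50.0
```

```bash
python3 -c "
from h import *
p,Rt=tool_for(-.11,.18,48);rel(p,Rt);print(tip_now())"
```

```text
t 4.08 pos [ 0.4455 -0.2585  0.2404] F [-0.09  0.51 -1.73] w 0.0257 q [-0.32  0.01 -0.38 -0.28 -0.94 -0.71]
turn [ 0.041  0.497 -0.578] shift [-1.026  0.975  0.303]
(array([-0.24454946, -0.03789787,  0.22485249]), np.float64(0.046834623672425565))
```

{"op": "arm_command", "data": {"series": [0.005,0.062,-0.072,-0.125,0.12,0,0,0.01,0.124,-0.144,-0.25,0.24,0,0,0.015,0.186,-0.217,-0.375,0.36,0,0,0.02,0.249,-0.289,-0.5,0.48,0,0,0.026,0.311,-0.361,-0.625,0.6,0,0,0.031,0.373,-0.434,-0.75,0.72,0,0,0.036,0.435,-0.506,-0.875,0.85,0.1,0,0.041,0.497,-0.578,-1,0.975,0.2,0]}}

```text
t: 5.08
eef_pos: [0.5008, -0.1311, 0.2552]
ee_rot: [3.139, -0.494, -1.854]
force: [0.5, 0.1, -1.5]
width: 0.0254
gripper_force: 50.0
```

```bash
python3 -c "
from h import *
p,Rt=tool_for(-.11,.14,48);rel(p,Rt);x=tip_now();print(x)
f=arm.grab_frame('scene');g=arm.grab_frame('top')
W=RC+RR.apply(x[0]);print(proj('scene',W),proj('top',W))
a=cv2.resize(f[110:250,180:340],None,fx=3,fy=3,interpolation=cv2.INTER_CUBIC);b=cv2.resize(g[130:230,200:300],None,fx=3,fy=4.2,interpolation=cv2.INTER_CUBIC)
cv2.imwrite('pics/b1.png',np.clip(np.hstack([a,b])*1.5,0,255).astype(np.uint8))"
```

```text
t 5.08 pos [ 0.5008 -0.1311  0.2552] F [ 0.51  0.12 -1.51] w 0.0254 q [ 0.38  0.18 -0.47  0.4  -1.27 -0.86]
turn [ 0.001 -0.003  0.001] shift [-0.274 -0.039  0.401]
(array([-0.11548719,  0.00398301,  0.18813507]), np.float64(48.280289219908106))
[233.43382138 149.90986413] [280.08500019 196.13431408]
```

View pics/b1.png

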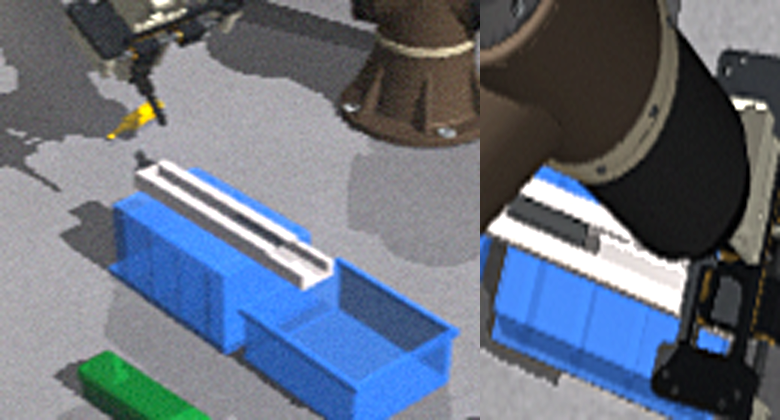

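The left half is the scene crop: the nose end is at full-image (234,152), against a predicted tip centre of (233.4,149.9) with a 5 mm radius, so the grip model holds. I descend to just above the lips and check the rail's lateral position in the scene camera.

{"op": "arm_command", "data": {"series": [0,0,0,-0.14,-0.039,0.2,0,0.001,-0.003,0.001,-0.274,-0.039,0.401,0,0.001,-0.003,0.001,-0.274,-0.039,0.401,0,0.001,-0.003,0.001,-0.274,-0.039,0.401,0]}}

```text
t: 5.68
eef_pos: [0.5062, -0.1277, 0.2087]
ee_rot: [-3.138, -0.485, -1.861]
force: [-0.2, 0.5, -0.5]
width: 0.0254
gripper_force: 50.0
```

```bash
python3 -c "
from h import *
p,Rt=tool_for(-.11,.112,48);rel(p,Rt);x=tip_now();print(x)
f=arm.grab_frame('scene');cv2.imwrite('pics/c1.png',f)
y=np.arange(-.03,.0301,.001)
for X in (-.06,-.03,0,.03,.06):
    pts=np.array([proj('scene',RC+RR.apply([X,t,.122])) for t in y]).astype(np.float32)
    val=cv2.remap(f.min(2).astype(np.float32),pts[:,:1].copy(),pts[:,1:].copy(),cv2.INTER_LINEAR)[:,0]
    print(X,val[::2].astype(int))
W=RC+RR.apply(x[0]);print(proj('scene',W))
a=cv2.resize(f[125:215,200:310],None,fx=7,fy=6.5,interpolation=cv2.INTER_CUBIC)
q=proj('scene',RC+RR.apply([-.11,0,.122]));print(q)
cv2.imwrite('pics/c1c.png',np.clip(a*1.5,0,255).astype(np.uint8))"
```

```text
t 5.67 pos [ 0.5062 -0.1277  0.2087] F [-0.24  0.51 -0.54] w 0.0254 q [ 0.38  0.23 -0.53  0.41 -1.16 -0.9 ]
turn [-0.001  0.002 -0.003] shift [-0.143  0.005  0.261]
(array([-0.11022319, -0.00075513,  0.14190488]), np.float64(47.79635096463378))
-0.06 [ 67  68  78  94 119 149 168 175 173 170 158 133 105  83  71  65  63  68
  80 101 129 152 167 173 168 161 134 106  78  59  50]
-0.03 [ 64  64  69  79 108 138 159 171 174 166 151 122  87  74  68  64  62  65
  83 109 135 155 167 169 165 154 134 109  85  71  61]
0 [ 64  63  70  85 106 126 140 139 137 133 127 104  84  72  65  61  64  68
  83 105 134 157 169 176 177 156 130 103  78  63  59]
0.03 [ 66  68  78  98 124 150 169 175 176 162 138 106  77  56  47  41  41  43
  68  99 132 161 173 174 169 154 131  96  70  56  47]
0.06 [ 66  67  73  89 118 145 164 175 172 160 141 113  82  64  50  42  41  54
  79 113 151 169 174 177 173 160 133 107  82  62  59]
[233.89330726 162.70411006]
[234.3422581  167.61699349]
```

View pics/c1c.png

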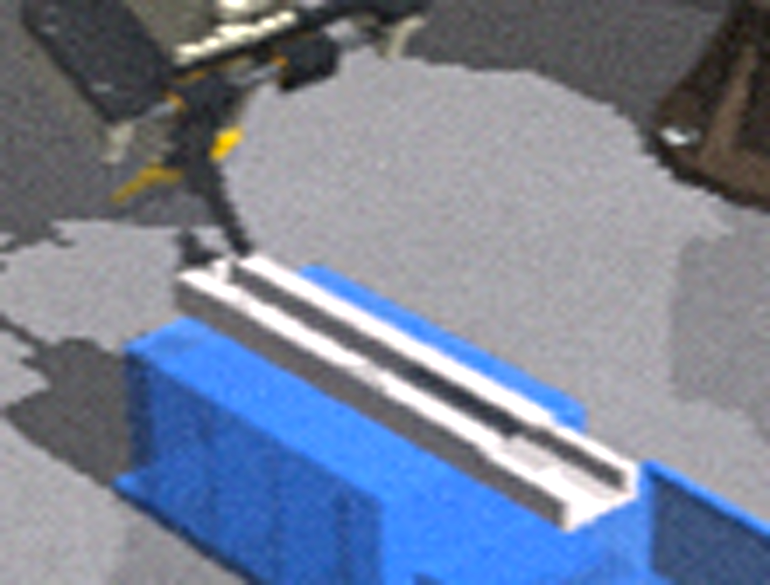

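The nose end is at crop (240,250), i.e. (234.3,163.5), about a pixel from the prediction and over the slot. The rail is centred within 1 mm in both views. I descend gently.

{"op": "arm_command", "data": {"series": [0,0,0,-0.035,0.005,0.065,0,0,0,0,-0.07,0.008,0.13,0,0,0,0,-0.105,0.01,0.195,0,0,0,0,-0.143,0.01,0.261,0,0,0,0,-0.143,0.01,0.261,0,0,0,0,-0.143,0.01,0.261,0]}}

```text
t: 6.48
eef_pos: [0.5054, -0.1265, 0.1787]
ee_rot: [-3.138, -0.485, -1.861]
force: [0.4, 0.0, -0.5]
width: 0.0258
gripper_force: 50.0
```

```bash
python3 -c "
from h import *
print(tip_now());p,Rt=tool_for(-.11,.110,48);rel(p,Rt);
for i in range(6): arm.grab_frame('top');print(np.round(arm.get_state()['force'],2))"
```

```text
(array([-0.10924577,  0.00029993,  0.11199381]), np.float64(47.775893981687844))
t 6.47 pos [ 0.5054 -0.1265  0.1787] F [ 0.36  0.   -0.55] w 0.0258 q [ 0.38  0.26 -0.57  0.43 -1.1  -0.93]
turn [-0.001  0.002 -0.002] shift [-0.004 -0.006  0.019]
[ 0.96  0.44 -1.36]
[-0.14  0.13 -0.94]
[ 1.24  0.1  -1.56]
[-0.08  0.57 -1.69]
[-0.04 -0.33 -0.99]
[ 0.61  0.47 -1.79]
```

{"op": "arm_command", "data": {"series": [0,0,0,-0.005,0,0.009,0,0,0,0,-0.009,0,0.018,0,0,0,0,-0.009,0,0.018,0]}}

```text
t: 7.15
eef_pos: [0.5053, -0.1268, 0.1771]
ee_rot: [-3.137, -0.486, -1.861]
force: [-1.1, -0.9, 3.9]
width: 0.0255
gripper_force: 50.0
```

```bash
cat > f.py <<'E'
from h import *
a=[]
for i in range(6): arm.grab_frame('top');a.append(arm.get_state()['force'])
s=arm.get_state();print(s['t'],np.round(np.mean(a,0),2),s['moment'].round(3),tip_now(s)[0].round(4),round(tip_now(s)[1],2))
E
python3 f.py
```

```text
7.45 [-1.13 -0.89  5.07] [ 0.524  0.401 -0.19 ] [-0.1096  0.0004  0.1102] 47.8
```

```bash
python3 -c "
from h import *
s=arm.get_state();Q=R.from_euler('xyz',s['ee_rot']).inv();print(Q.apply(RR.apply([1,0,0])),Q.apply([0,0,1]),Q.apply(RR.apply([0,1,0])))"
```

```text
[-0.88446389  0.00173708 -0.46660541] [ 0.46659759 -0.00358834 -0.88446244] [ 0.00321072  0.99999205 -0.00236324]
```

{"op": "arm_command", "data": {"series": [0,0,0,-0.053,0,-0.028,0,0,0,0,-0.106,0,-0.056,0,0,0,0,-0.159,0,-0.084,0,0,0,0,-0.212,0,-0.112,0]}}

```text
t: 7.95
eef_pos: [0.5121, -0.104, 0.1772]
ee_rot: [-3.137, -0.486, -1.861]
force: [-0.3, -3.7, 5.2]
width: 0.0255
gripper_force: 50.0
```

```bash
python3 f.py
```

```text
8.25 [1.59 1.77 3.73] [ 1.839 -0.767  0.109] [-0.0847 -0.0002  0.1101] 47.7
```

{"op": "arm_command", "data": {"series": [0,0,0,-0.053,0,-0.028,0,0,0,0,-0.106,0,-0.056,0,0,0,0,-0.159,0,-0.084,0,0,0,0,-0.212,0,-0.112,0,0,0,0,-0.265,0,-0.14,0,0,0,0,-0.318,0,-0.168,0,0,0,0,-0.371,0,-0.196,0,0,0,0,-0.425,0,-0.224,0]}}

```text
t: 9.25
eef_pos: [0.5247, -0.0588, 0.1772]
ee_rot: [-3.139, -0.488, -1.861]
force: [-0.1, -3.5, 6.2]
width: 0.0257
gripper_force: 50.0
```

```bash
python3 f.py
```

```text
9.55 [1.94 1.8  4.17] [ 1.876 -0.81   0.069] [-3.700e-02 -1.000e-04  1.101e-01] 47.72
```

{"op": "arm_command", "data": {"series": [0,0,0,-0.053,0,-0.028,0,0,0,0,-0.106,0,-0.056,0,0,0,0,-0.159,0,-0.084,0,0,0,0,-0.212,0,-0.112,0,0,0,0,-0.265,0,-0.14,0,0,0,0,-0.318,0,-0.168,0,0,0,0,-0.371,0,-0.196,0,0,0,0,-0.425,0,-0.224,0]}}

```text
t: 10.55
eef_pos: [0.5379, -0.0133, 0.1773]
ee_rot: [-3.14, -0.49, -1.861]
force: [-1.5, -5.1, 8.2]
width: 0.0258
gripper_force: 50.0
```

```bash
python3 f.py
```

```text
10.85 [1.45 1.86 4.67] [ 1.711 -0.87   0.146] [ 0.0109 -0.      0.1101] 47.74
```

{"op": "arm_command", "data": {"series": [0,0,0,-0.053,0,-0.028,0,0,0,0,-0.106,0,-0.056,0,0,0,0,-0.159,0,-0.084,0,0,0,0,-0.212,0,-0.112,0,0,0,0,-0.265,0,-0.14,0,0,0,0,-0.318,0,-0.168,0,0,0,0,-0.371,0,-0.196,0,0,0,0,-0.425,0,-0.224,0]}}

```text
t: 11.85
eef_pos: [0.5516, 0.0326, 0.1773]
ee_rot: [-3.14, -0.49, -1.861]
force: [-1.4, -4.8, 8.6]
width: 0.0258
gripper_force: 50.0
```

```bash
python3 f.py
```

```text
12.15 [0.78 1.9  4.53] [ 1.698 -0.892  0.117] [ 5.900e-02 -1.000e-04  1.101e-01] 47.75
```

{"op": "arm_command", "data": {"series": [0,0,0,-0.053,0,-0.028,0,0,0,0,-0.106,0,-0.056,0,0,0,0,-0.159,0,-0.084,0,0,0,0,-0.212,0,-0.112,0,0,0,0,-0.265,0,-0.14,0,0,0,0,-0.318,0,-0.168,0,0,0,0,-0.371,0,-0.196,0,0,0,0,-0.425,0,-0.224,0]}}

```text
t: 13.15
eef_pos: [0.5653, 0.0785, 0.1773]
ee_rot: [-3.14, -0.49, -1.861]
force: [-2.0, -6.2, 8.4]
width: 0.0257
gripper_force: 50.0
```

```bash
python3 f.py; python3 -c "
from h import *
f=arm.grab_frame('scene')[150:260,190:350]
cv2.imwrite('pics/d1.png',np.clip(cv2.resize(f,None,fx=4.5,fy=4.5,interpolation=cv2.INTER_CUBIC)*1.5,0,255).astype(np.uint8))"
```

```text
13.45 [0.9  1.85 5.06] [ 1.724 -0.909  0.195] [ 1.070e-01 -1.000e-04  1.101e-01] 47.76
```

View pics/d1.png

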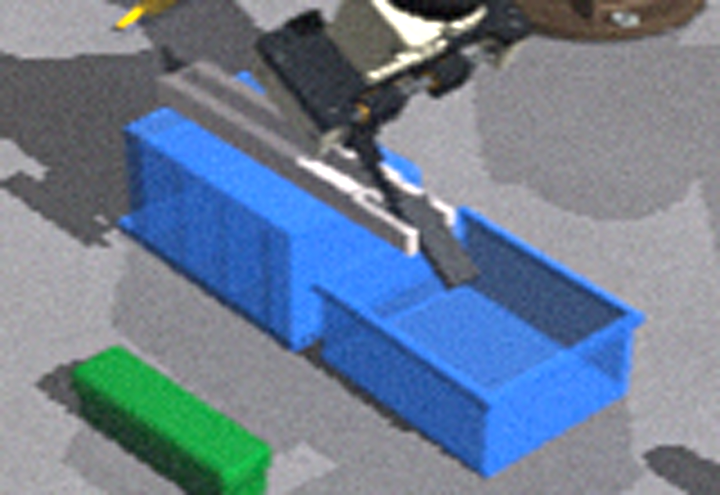

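The slider (about crop (435,240)) is tipping out of the mouth over the crate, with the nose behind it. I push on to nearly the mouth.

{"op": "arm_command", "data": {"series": [0,0,0,-0.053,0,-0.028,0,0,0,0,-0.106,0,-0.056,0,0,0,0,-0.159,0,-0.084,0,0,0,0,-0.212,0,-0.112,0,0,0,0,-0.25,0,-0.132,0,0,0,0,-0.25,0,-0.132,0]}}

```text
t: 14.25
eef_pos: [0.5746, 0.1078, 0.1766]
ee_rot: [-3.138, -0.485, -1.861]
force: [1.1, 2.6, 5.9]
width: 0.0257
gripper_force: 50.0
```

```bash
python3 f.py; python3 -c "
from h import *
f=arm.grab_frame('scene')[150:260,190:350]
cv2.imwrite('pics/d2.png',np.clip(cv2.resize(f,None,fx=4.5,fy=4.5,interpolation=cv2.INTER_CUBIC)*1.5,0,255).astype(np.uint8))"
```

```text
14.55 [1.64 2.17 4.35] [ 1.783 -1.036  0.199] [ 0.1352 -0.0002  0.1101] 47.76
```

View pics/d2.png

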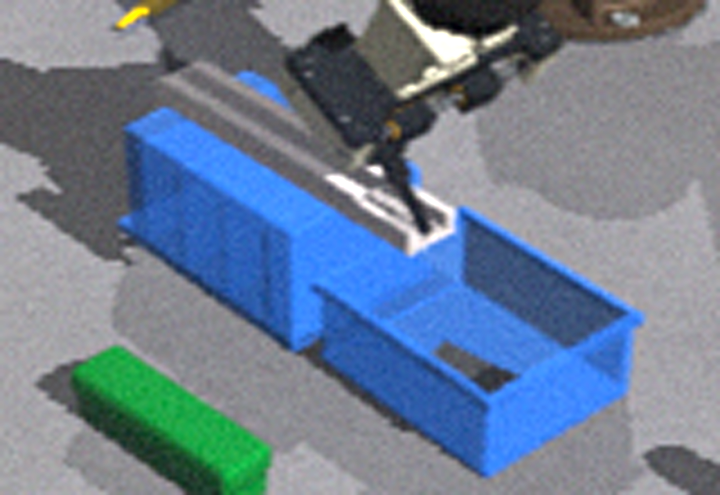

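The slider lies inside the crate at about crop (475,365). I lift the scraper out slowly and take it back to where it lay.

{"op": "arm_command", "data": {"series": [0,0,0,0.035,0,-0.066,0,0,0,0,0.07,0,-0.132,0,0,0,0,0.12,0,-0.22,0,0,0,0,0.28,0,-0.52,0,0,0,0,0.47,0,-0.88,0,0,0,0,0.47,0,-0.88,0]}}

```text
t: 15.35
eef_pos: [0.5754, 0.1078, 0.2802]
ee_rot: [-3.133, -0.481, -1.863]
force: [-0.5, -0.9, -1.2]
width: 0.0257
gripper_force: 50.0
```

```bash
python3 -c "
from h import *
rel(GP+[0,0,.22],GR);print(tip_now())"
```

```text
t 15.35 pos [0.5754 0.1078 0.2802] F [-0.52 -0.88 -1.21] w 0.0257 q [ 0.68  0.36 -0.11  0.27 -1.5  -1.05]
turn [-0.043 -0.49   0.578] shift [4.156 0.11  2.551]
(array([ 0.13559595, -0.00088096,  0.21364427]), np.float64(47.51612694236758))
```

{"op": "arm_command", "data": {"series": [0,0,0,0.5,0,0.25,0,0,0,0,1,0,0.5,0,0,0,0,1,0,0.5,0]}}

```text
t: 15.72
eef_pos: [0.5403, -0.003, 0.2791]
ee_rot: [-3.139, -0.485, -1.864]
force: [0.7, 0.9, -1.4]
width: 0.0251
gripper_force: 50.0
```

{"op": "arm_command", "data": {"series": [0,0,0,0.5,0,0.25,0,0,0,0,1,0,0.5,0,0,0,0,1,0,0.5,0]}}

```text
t: 16.1
eef_pos: [0.5087, -0.1095, 0.2812]
ee_rot: [-3.139, -0.485, -1.864]
force: [0.7, 0.3, -1.3]
width: 0.0254
gripper_force: 50.0
```

{"op": "arm_command", "data": {"series": [-0.005,-0.061,0.072,0.125,0,0.06,0,-0.01,-0.122,0.144,0.25,0,0.12,0,-0.016,-0.184,0.217,0.375,0,0.19,0,-0.021,-0.245,0.289,0.5,0,0.25,0,-0.027,-0.306,0.361,0.625,0,0.31,0,-0.032,-0.367,0.433,0.75,0,0.37,0,-0.038,-0.43,0.506,0.875,0,0.44,0,-0.043,-0.49,0.578,1,0,0.5,0]}}

```text
t: 17.1
eef_pos: [0.4793, -0.214, 0.2837]
ee_rot: [3.14, 0.345, -2.748]
force: [-0.3, -0.5, -1.8]
width: 0.0254
gripper_force: 50.0
```

```bash
python3 -c "
from h import *
rel(GP+[0,0,.15],GR);rel(GP+[0,0,.01],GR);print(tip_now())"
```

```text
t 17.1 pos [ 0.4793 -0.214   0.2837] F [-0.31 -0.45 -1.81] w 0.0254 q [-0.19 -0.03 -0.34 -0.23 -0.98 -0.89]
turn [-0.    -0.002 -0.002] shift [ 1.33  -1.108  0.664]
t 17.1 pos [ 0.4793 -0.214   0.2837] F [-0.31 -0.45 -1.81] w 0.0254 q [-0.19 -0.03 -0.34 -0.23 -0.98 -0.89]
turn [-0.    -0.002 -0.002] shift [ 1.804 -1.11   1.981]
(array([-0.19267253, -0.05802125,  0.26794314]), np.float64(0.19267087478996242))
```

{"op": "arm_command", "data": {"series": [0,-0.002,-0.002,0.4,-0.4,0.2,0,0,-0.002,-0.002,0.8,-0.8,0.4,0,0,-0.002,-0.002,0.95,-0.95,0.5,0,0,-0.002,-0.002,0.95,-0.95,0.5,0]}}

```text
t: 17.6
eef_pos: [0.448, -0.3305, 0.2026]
ee_rot: [3.14, 0.343, -2.745]
force: [0.1, 0.7, -0.7]
width: 0.0254
gripper_force: 50.0
```

{"op": "arm_command", "data": {"series": [0,0,0,0.4,-0.16,0.3,0,0,0,0,0.55,-0.16,0.6,0,0,0,0,0.65,-0.16,0.9,0,0,0,0,0.65,-0.16,0.9,0]}}

```text
t: 18.1
eef_pos: [0.4264, -0.3552, 0.0965]
ee_rot: [3.139, 0.344, -2.742]
force: [0.7, 0.1, -0.5]
width: 0.0255
gripper_force: 50.0
```

```bash
python3 -c "
from h import *
rel(GP+[0,0,.01],GR);rel(GP+[0,0,.001],GR);print(tip_now())"
```

```text
t 18.1 pos [ 0.4264 -0.3552  0.0965] F [ 0.65  0.1  -0.49] w 0.0255 q [-0.56  0.27 -0.39 -0.42 -0.75 -0.33]
turn [ 0.002 -0.003  0.001] shift [ 0.2   -0.008  0.57 ]
t 18.1 pos [ 0.4264 -0.3552  0.0965] F [ 0.65  0.1  -0.49] w 0.0255 q [-0.56  0.27 -0.39 -0.42 -0.75 -0.33]
turn [ 0.002 -0.003  0.001] shift [ 0.23  -0.008  0.655]
(array([-0.34266989, -0.04679596,  0.08060657]), np.float64(0.28762367987500914))
```

{"op": "arm_command", "data": {"series": [0.002,-0.003,0.001,0.1,-0.008,0.28,0,0.002,-0.003,0.001,0.2,-0.008,0.57,0,0.002,-0.003,0.001,0.215,-0.008,0.61,0,0.002,-0.003,0.001,0.23,-0.008,0.65,0,0.002,-0.003,0.001,0.23,-0.008,0.65,0]}}

```text
t: 18.73
eef_pos: [0.4282, -0.3578, 0.0304]
ee_rot: [-3.136, 0.351, -2.742]
force: [0.4, 0.0, -0.6]
width: 0.0257
gripper_force: 50.0
```

```bash
python3 f.py;python3 -c "
from h import *
rel(GP,GR)"
```

```text
19.025 [ 0.32 -0.26 -0.9 ] [-0.459  1.141  0.054] [-0.3449 -0.0489  0.0143] -0.12
t 19.02 pos [ 0.4275 -0.3576  0.0296] F [ 1.04 -0.36 -1.14] w 0.0256 q [-0.57  0.38 -0.41 -0.5  -0.63 -0.22]
turn [-0.003  0.001  0.001] shift [0.009 0.02  0.035]
```

{"op": "arm_command", "data": {"series": [0,0,0,0.005,0,0.014,0,0,0,0,0.01,0,0.028,0,0,0,0,0.011,0,0.032,0,0,0,0,0.011,0,0.032,0]}}

```text
t: 19.52
eef_pos: [0.4274, -0.3575, 0.0267]
ee_rot: [-3.137, 0.351, -2.743]
force: [-5.0, 2.5, 12.0]
width: 0.0255
gripper_force: 50.0
```

```bash
python3 f.py
```

```text
19.825 [-4.2   2.15 12.18] [0.924 1.268 0.393] [-0.3448 -0.0488  0.0114] -0.13
```

Firm contact with the bench. Release and retreat.

{"op": "arm_command", "data": {"series": [0,0,0,-0.003,0,-0.007,0.3,0,0,0,-0.003,0,-0.007,0.6,0,0,0,-0.003,0,-0.007,0.7,0,0,0,-0.003,0,-0.007,0.7,0,0,0,-0.1,0,-0.3,0.7,0,0,0,-0.2,0,-0.6,0.7,0,0,0,-0.34,0,-0.94,0.7,0,0,0,-0.34,0,-0.94,0.7]}}

```text
t: 20.82
eef_pos: [0.4284, -0.3583, 0.1289]
ee_rot: [-3.132, 0.353, -2.741]
force: [-0.2, -0.6, -0.5]
width: 0.061
gripper_force: 0.0
```

{"op": "arm_command", "data": {"series": [0,0,0,0.5,-0.5,-0.6,0.7,0,0,0,1,-1,-0.6,0.7,0,0,0,1,-1,-0.6,0.7,0,0,0,1,-1,-0.6,0.7]}}

```text
t: 21.32
eef_pos: [0.3585, -0.4953, 0.1463]
ee_rot: [-3.139, 0.35, -2.747]
force: [-0.3, 0.7, 0.1]
width: 0.0613
gripper_force: 0.0
```

```bash
python3 -c "
from h import *
rel(GP,GR)
cv2.imwrite('pics/e.png',np.clip(np.vstack([cv2.resize(arm.grab_frame('top')[90:330,60:440],None,fx=1.5,fy=1.2),cv2.resize(arm.grab_frame('scene')[110:290,140:400],(570,300))])*1.5,0,255).astype(np.uint8))"
```

```text
t 21.32 pos [ 0.3585 -0.4953  0.1463] F [-0.27  0.65  0.09] w 0.0613 q [-0.84  0.33 -0.17 -0.4  -0.99 -0.13]
turn [-0.002  0.    -0.002] shift [-0.686  1.029  1.529]
```

View pics/e.png

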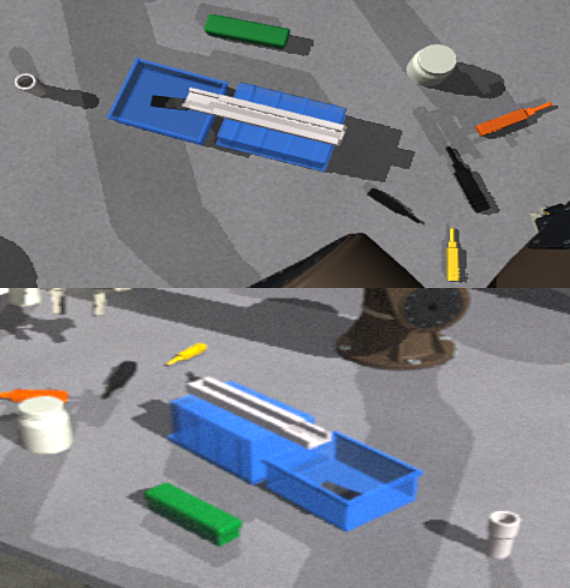

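The slider lies in the crate (top half (165,101)). The scraper lies flat on the bench at (470,180), everything else is where it was, and the gripper is clear. Handing in.

```bash
python3 -c "
from station import arm
print(arm.job_done())"
```

```text
the job is handed in; nothing more can be done
None
```

The job is handed in: the scraper pushed the slider out of the slot into the blue crate, then was laid flat back on the bench; nothing else looks moved in the last pictures, and I have no verdict back.

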